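# Press a mount pin home with the bench clamp and back the jaw off

## Task

Pump the bench clamp's trigger until its sliding jaw has pushed the brass pin fully home in the wooden mount, and with the trigger still down keep a firm but gentle pressure of about 20 N on the pin head for about a second. Then push back the release lever and slide the jaw all the way back to its rear stop, leaving the pin home, letting go of the clamp and not disturbing the things around it.

Things in the scene. Friction and masses are not known exactly. Their poses are not given: they have to be found in the camera images.
- clamp: Bar clamp on a plywood board 96 x 290 mm, fixed to the table. Origin on the board's underside, below the bar; +y runs along the bar in the closing direction, z up. Along y (mm): rear foot -165 to -147 (40 high), sliding jaw on the 24 mm wide bar, wooden mount 45 to 90 (52 wide, 92 high), fixed steel jaw 91 to 107 (98 high). Spring pawls let the jaw forward and block it backward.
- carriage: Sliding jaw: grey housing 42 x 60 mm, 82 high. Origin in its middle at table height, axes as the clamp's. Its y in the clamp frame is -75 mm at the rear stop, 0 at most. A cork pad 36 x 40 mm, centred 62 mm high, is sprung on its front (6 N/mm, 12 mm of give); the pad's free face lies 52 mm ahead (+y) of the origin. The jaw drags with about 5 N.
- pin: Brass pin, 12 mm shaft, 26 mm round head 6 mm thick, lying along the clamp's y, 62 mm high, push-fit in the mount. Origin at the centre of the head's face toward the sliding jaw. Home (head against the wood) at y = 39 mm in the clamp frame; starts 12 to 22 mm out (smaller y). It takes about 7 N to slide and stays where left. Over 34 N on the head damages it; push it only with the jaw.
- trigger (a joint): Trigger hinge, rad: 0 up (a spring returns it), 0.42 fully down. A full press draws the jaw 16 mm forward (38 mm per rad), less up to 6 mm of ratchet play (pawl pitch 6 mm; usually 12 mm in all); let it rise fully, then press again. The paddle moves forward with the jaw.
- trigger_pad (a point): Top of the smooth trigger paddle, a level steel blade 24 mm wide behind (-y of) the housing, 98 mm high at rest, 18 to 106 mm behind its hinge. This point is 80 mm behind the hinge and sinks about 32 mm on a full press. Force on the pin = 2.1 x the downward push here, less 5 N (return spring) and 5 N (drag): about 8 N slides the pin; 12 to 18 N is right once it is home.
- lever (a joint): Release lever hinge, rad: 0 upright (a spring returns it), 0.6 pushed fully back (toward -y). Above about 0.45 both pawls are lifted and the jaw can slide back.
- lever_tip (a point): Middle of the round steel cross bar (22 mm long across the clamp, 10 mm thick) on top of the upright release lever, 120 mm high, 12 mm ahead of the carriage origin and 36 mm above the lever's hinge. Pushed toward -y it first tilts (2 to 5 N), goes back about 20 mm, meets its stop, and then carries the freed jaw back with it (5 to 7 N).
- loupe: Black loupe, 35 mm across, 34 high, beside the clamp; leave alone. Origin at its underside.
- wax_block: Wax block 38 x 62 x 22 mm beside the clamp; leave alone. Origin at its underside.
- sherd_big: Pottery sherd 62 x 91 x 15 mm beside the clamp; leave alone. Origin at its underside.

How it is judged (in metres and radians):
On the way, in this order (a step that is already met when the one before it is completed fails the run):
1. the trigger has been pumped (pressed past about half its travel) (value of joint trigger above 0.2 rad).
2. the pin is home within 1.5 mm and the jaw presses it with 13 to 34 N for half a second, with the trigger down (y of pin in the frame of clamp above 0.0375 m and contact force between pin and carriage above 13 N and value of joint trigger above 0.015 rad), for 0.5 s.
3. the release lever is pushed back (value of joint lever above 0.4 rad), for 0.1 s.
At the end, for the whole second after the job is handed in: The pin is home within 1.5 mm, the sliding jaw stands within 5 mm of its rear stop and at rest, trigger and release lever have sprung back to rest (y of pin in the frame of clamp above 0.0375 m and y of carriage in the frame of clamp below -0.07 m and value of joint trigger below 0.05 rad and value of joint lever below 0.1 rad and linear speed of carriage below 0.01 m/s); the robot touches nothing.
It fails at once if the pin head is loaded with more than 34 N (contact force between pin and anything else above 34 N).
It fails at once if the fingers push the pin directly (contact force between pin and the fingers above 2 N).
It fails at once if the loupe is moved more than 15 mm (distance of loupe from where it was at the start of the episode above 0.015 m).
It fails at once if the wax block is moved more than 15 mm (distance of wax_block from where it was at the start of the episode above 0.015 m).
It fails at once if the sherd is moved more than 15 mm (distance of sherd_big from where it was at the start of the episode above 0.015 m).
It also fails if it takes over 58 s, if anything falls off the work surface, if the arm or the gripper's body presses on something with over 40 N, if the wrist force passes 120 N, or if a joint passes its speed limit or range.

## Robot

A 6-joint arm with a two-finger parallel gripper is mounted at the origin on a cart in front of the work surface, level with it; the furniture and walls round the work are solid. World frame = base frame: x ahead of the robot, y to its left, z up, the work surface at z = 0. Lengths are in m, angles in degrees, forces in N, time in s.
With the tool pointing down it reaches from about 0.3 to 0.75 m from the base axis. Payload 8.5 kg.
Tool frame: the origin (TCP) lies on the centre line of the jaws, within the pads' length; the fingertips stand 11 mm ahead of it and the grasp point (between the pads) lies 8 mm behind it; z points along the fingers, y is the line along which they close (so a half turn about z gives the same grasp; the last joint's range is limited). The gripper opens to 85 mm and grips with 20 to 120 N. Pads are 22 mm wide; open, the fingers measure 114 mm over their backs; the gripper's body (76 mm by 85 mm) begins 54 mm behind the grasp point. The pads swing forward as they close: fully open they stand 13 mm farther back than shut.
Start: joints at [56.878, 21.807, 74.336, -0, 83.858, -12.336], TCP at [0.195, 0.514, 0.242] pointing down, gripper open.
Joint ranges: [-178.18, 178.18], [-50.72, 133.34], [12.68, 142.11], [-81.47, 261.47], [9.98, 163.14], [-165.26, 165.26]. Speed limits (degrees/s): [136.94, 136.94, 180, 180, 180, 180].

## Interface

Orientations are given as a 3x3 rotation matrix whose columns are the frame's x, y, z axes.
In Python, from rig import env gives the robot as it stands.
- The arm moves only by the tool nudge_tcp, called after ">>>" as a command line: name --argument value ..., lists and objects as JSON in quotes. Schema: {"type":"object","properties":{"deltas":{"type":"array","items":{"type":"array","items":{"type":"array","items":{"type":"number"},"minItems":5,"maxItems":5},"minItems":1,"maxItems":10},"minItems":1,"maxItems":1},"grip_force":{"type":"number"},"only":{"type":"string"},"quiet":{"type":"boolean"},"lines":{"type":"string"}},"required":["deltas"],"additionalProperties":false}. deltas is a list that holds a single list of rows (three levels of brackets), with 1 to 10 rows, each of 5 numbers: dx, dy, dz in shares of the most that a row can go, 1 being 50 mm, then a turn about the tool's z in units of 5 degrees, then the finger opening in m; each row shifts and turns the commanded pose from where the row before left it, along the tool's axes as they then stand; what a row does not reach is not made up. A row lasts 1/10 s, in which the tool goes at most 0.05 m and 8.59 degrees, less where a joint would pass 70% of its speed; a pose out of reach is approached as far as the arm can. The fingers move at their own pace and stop on an object; grip_force is the grip in N (left out, the last holds). Time passes only in rows, so rows that do not move let the fingers close. The tool returns the time, the measured TCP pose, the force, the opening and the grip force at its end. only (a regular expression) keeps the lines of the reply that match it, lines (a string "A,B") keeps lines A to B, and quiet returns only ok. Input that does not fit is refused with a message, and nothing moves.
- env.observe(): the state, without advancing time (a new reading comes with each control period).
- env.get_image(name): name is "scene" or "top" or "wrist"; returns a dict with "pixels" (480x640x3 uint8, red, green, blue), "K" (3x3 intrinsics, pixels), "distortion" ([k1, k2, p1, p2, k3] as OpenCV has them; the pictures are not rectified), "extrinsics" (4x4, takes a point from world to camera coordinates). Camera axes: x right, y down, z forward; pixel columns grow to the right and rows downward; lengths in m; the calibration is good to about 2 mm. A picture is of the moment at which its call begins. There is no depth.
- env.close_job(): hands the job in; it is judged then, once.
The state is a dict: "time_s": time; "q": joint angles; "qvel": joint speeds; "joint_efforts": joint torques, N m; "position": TCP position; "tool_rot": TCP orientation; "ft_force": force on the tool from outside, world axes, zero at the start; "wrist_torque": the same for the moment, N m; "grip_width": finger opening in m; "gripper_force": force on a finger pad.
Only numpy, scipy, OpenCV 4.12 (cv2) and the standard library are available. Lean on these libraries where they do the work, as an engineer would, in place of code of your own. Each camera call takes 0.05 s, during which the arm holds its last target. There are 200 camera calls.

## Working session

There is one attempt and no reset: what is moved stays moved. The work goes in short steps, Python scripts to look and compute and a tool call to move; the robot and the scene stay as the last step left them, time stands still between calls to the robot, and variables do not carry over. Pictures are saved under pics/ and viewed, at most 10 in all, crops included, and the job is handed in when it is done.

```bash
ls; mkdir -p pics; python3 - <<'E'
from rig import env
import cv2
for n in ("top","scene"):
    im=env.get_image(n); cv2.imwrite(f"pics/{n}0.png",im["pixels"][:,:,::-1])
    print(n,im["K"],im["distortion"],im["extrinsics"])
o=env.observe(); print(o["time_s"],o["position"],o["tool_rot"],o["grip_width"],o["ft_force"])
E
```

```text
pics
rig.py
top [[613.71490468   0.         314.1409545 ]
 [  0.         613.71490468 235.37741582]
 [  0.           0.           1.        ]] [-0.21499569  0.          0.          0.          0.        ] [[ 0.00751997 -0.99984535  0.01589734  0.14011493]
 [-0.98746091 -0.00993185 -0.15755095  0.55830705]
 [ 0.15768448 -0.01451322 -0.98738289  0.86409071]
 [ 0.          0.          0.          1.        ]]
scene [[512.49707298   0.         320.77695105]
 [  0.         512.49707298 240.47786032]
 [  0.           0.           1.        ]] [-0.04701791  0.          0.          0.          0.        ] [[ 0.74357569 -0.66861497  0.00701585 -0.29833788]
 [-0.48940597 -0.55136443 -0.67563234  0.43033412]
 [ 0.45560618  0.49895019 -0.73720534  0.61607799]
 [ 0.          0.          0.          1.        ]]
0.1 [0.19505552 0.5139905  0.24175416] [[-9.34902590e-01  3.54903623e-01 -7.52836365e-04]
 [ 3.54904291e-01  9.34901961e-01 -1.12607440e-03]
 [ 3.04180311e-04 -1.31995473e-03 -9.99999083e-01]] 0.08553278022451703 [-0.41659217 -0.09966312  0.27234123]
```
View pics/top0.png

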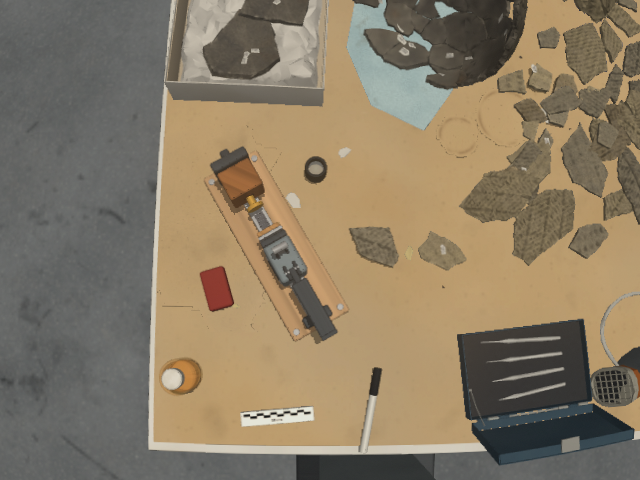

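View pics/scene0.png

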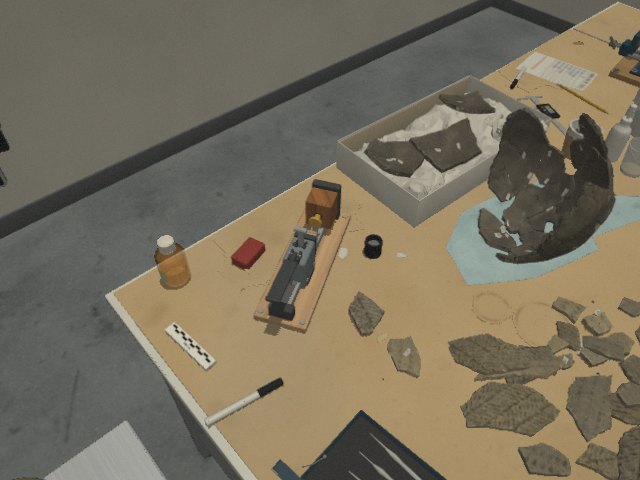

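The top view shows the clamp running from its rear foot at about (320,330) to the fixed jaw at (232,160). The wax block is at (216,288), the loupe at (316,169) and the sherd at (374,246). I'll zoom in next.

```bash
python3 - <<'E'
import cv2,numpy as np
a=cv2.imread("pics/top0.png")[140:350,190:360]; b=cv2.imread("pics/scene0.png")[170:335,250:355]
a=cv2.resize(a,(450,556),interpolation=2); b=cv2.resize(b,(350,550),interpolation=2)
c=np.zeros((560,800,3),np.uint8); c[:556,:450]=a; c[:550,450:]=b
cv2.imwrite("pics/crop0.png",c)
E
```

View pics/crop0.png

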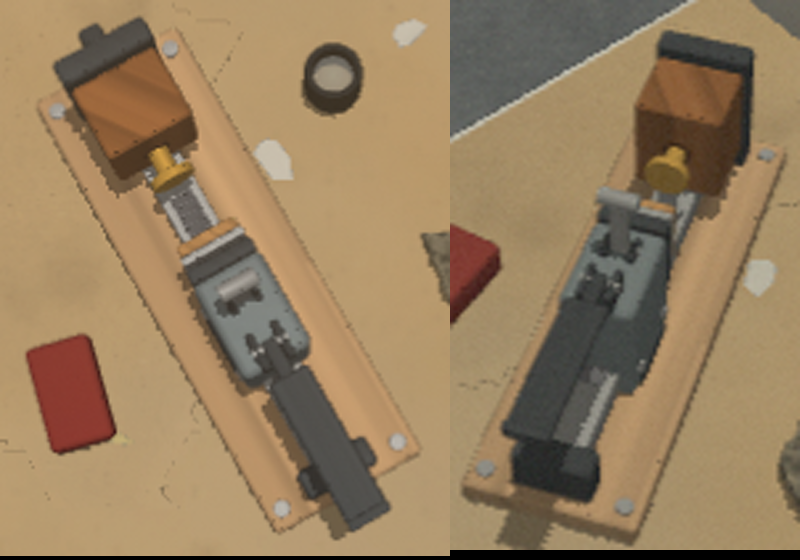

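The crops show these points:
- **Top view (left half):** lever bar at (239,286), paddle corners at (272,385), (310,367), (388,505) and (350,527), pin head near (172,172), and the mount top.
- **Scene view (right half):** lever bar at (619,200), pin head at (667,172).

Next I'll turn these into positions.

```bash
cat > h.py <<'E'
import numpy as np,cv2
CAM={}
def load():
    from rig import env
    for n in("top","scene"):
        im=env.get_image(n); CAM[n]=(im["K"],np.array(im["distortion"]),im["extrinsics"])
def ray(n,p):
    K,d,E=CAM[n]; u=cv2.undistortPoints(np.array([[p]],float),K,d)[0,0]
    R=E[:3,:3];return -R.T@E[:3,3], R.T@np.array([u[0],u[1],1])
def onz(n,p,z):
    c,d=ray(n,p); return c+d*(z-c[2])/d[2]
def tri(p,q):
    c,d=ray("top",p);e,f=ray("scene",q)
    s=np.linalg.lstsq(np.stack([d,-f],1),e-c,rcond=None)[0]
    return (c+s[0]*d+e+s[1]*f)/2, np.linalg.norm(c+s[0]*d-e-s[1]*f)
T=lambda u,v:(190+(u-.5)/2.647,140+(v-.5)/2.648)
S=lambda u,v:(250+(u-450)/3.333,170+v/3.333)
E
python3 - <<'E'
from h import *
np.set_printoptions(precision=4,suppress=True)
load()
print("lever",tri(T(239,286),S(619,200)),onz("top",T(239,286),.125))
print("pinhead",tri(T(177,176),S(667,172)))
P=[onz("top",T(*p),.098) for p in((272,385),(310,367),(388,505),(350,527))]
print("paddle",P)
f=(P[0]+P[1])/2;r=(P[2]+P[3])/2;print(f,r,np.linalg.norm(f-r),np.linalg.norm(P[0]-P[1]),(f-r)/np.linalg.norm(f-r))
for z in(.012,.018):
    B=[onz("top",T(*p),z) for p in((40,102),(172,30),(420,450),(278,530))]
    m=(B[0]+B[1]-B[2]-B[3])/2
    print("board",B,np.linalg.norm(m),m/np.linalg.norm(m),sum(B)/4, [np.linalg.norm(B[0]-B[1]),np.linalg.norm(B[2]-B[3])])
M=[onz("top",T(*p),.092) for p in((73,95),(152,50),(193,110),(118,152))]
print("mount",M,sum(M)/4)
for n,p,z in(("loupe",(333,78),.034),("wax",(70,394),.022),("sherd",(424,240),.01)): print(n,onz("top",T(*p),z))
E
```

```text
lever (array([0.5268, 0.1916, 0.125 ]), np.float64(0.0003272947411014227)) [0.5267 0.1917 0.125 ]
pinhead (array([0.5935, 0.2291, 0.0719]), np.float64(0.0015642545924355272))
paddle [array([0.4788, 0.1749, 0.098 ]), array([0.4883, 0.1553, 0.098 ]), array([0.4173, 0.1145, 0.098 ]), array([0.4059, 0.134 , 0.098 ])]
[0.4836 0.1651 0.098 ] [0.4116 0.1243 0.098 ] 0.08270264248320104 0.021806180320830825 [0.8697 0.4936 0.    ]
board [array([0.6506, 0.3159, 0.012 ]), array([0.6951, 0.2388, 0.012 ]), array([0.449 , 0.0919, 0.012 ]), array([0.4031, 0.1723, 0.012 ])] 0.286351581732116 [0.8618 0.5072 0.    ] [0.5494 0.2047 0.012 ] [np.float64(0.08899754523949037), np.float64(0.09254775106565864)]
board [array([0.649 , 0.3148, 0.018 ]), array([0.6933, 0.2383, 0.018 ]), array([0.4488, 0.0924, 0.018 ]), array([0.4032, 0.1722, 0.018 ])] 0.28449801895258237 [0.8618 0.5072 0.    ] [0.5486 0.2044 0.018 ] [np.float64(0.08842146133477465), np.float64(0.09194868656715934)]
mount [array([0.6341, 0.2844, 0.092 ]), array([0.6595, 0.2424, 0.092 ]), array([0.6262, 0.2193, 0.092 ]), array([0.6028, 0.259 , 0.092 ])] [0.6307 0.2513 0.092 ]
loupe [0.6605 0.1434 0.034 ]
wax [0.4781 0.2909 0.022 ]
sherd [0.5706 0.0895 0.01  ]
```

Units first: shifts go in shares of 50 mm and turns go in units of 5 degrees. So 7.84 degrees is 1.568.

>>> nudge_tcp --deltas '[[[0, 0, 0, 1.568, 0], [0, 0, 0, 1.568, 0], [0, 0, 0, 1.568, 0], [0, 0, 0, 1.568, 0], [0, 0, 0, 1.568, 0]]]' --grip_force 20

```text
time_s: 0.7
position: [0.1951, 0.5141, 0.2421]
tool_rot: [[-0.495, 0.869, -0.0], [0.869, 0.495, -0.0], [-0.0, -0.0, -1.0]]
ft_force: [0.6, -0.3, 0.1]
grip_width: 0.0122
gripper_force: 0.0
```

>>> nudge_tcp --deltas '[[[-0.8, 0.04, 0, 0, 0], [-0.8, 0.04, 0, 0, 0], [-0.8, 0.04, 0, 0, 0], [-0.8, 0.04, 0, 0, 0], [-0.8, 0.04, 0, 0, 0], [-0.8, 0.04, 0, 0, 0], [-0.8, 0.04, 0, 0, 0], [-0.8, 0.04, 0, 0, 0], [-0.8, 0.04, 0, 0, 0], [-0.8, 0, 0, 0, 0]]]'

```text
time_s: 1.7
position: [0.4115, 0.1753, 0.2423]
tool_rot: [[-0.5, 0.866, 0.0], [0.866, 0.5, 0.0], [-0.0, 0.0, -1.0]]
ft_force: [0.9, 0.3, -1.3]
grip_width: -0.0001
gripper_force: 0.0
```

```bash
python3 -c "
from rig import env
o=env.observe();print(o['tool_rot'])"
```

```text
[[-5.00164711e-01  8.65930279e-01  1.17616645e-04]
 [ 8.65930286e-01  5.00164710e-01  3.75286466e-05]
 [-2.63305038e-05  1.20618320e-04 -9.99999992e-01]]
```

Converted, 0.025 m is 0.5, -0.022 m is -0.44.

>>> nudge_tcp --deltas '[[[-0.44, 0, 0.4, 0, 0], [-0.44, 0, 0.5, 0, 0], [0, 0, 0.5, 0, 0], [0, 0, 0.5, 0, 0], [0, 0, 0.34, 0, 0], [0, 0, 0, 0, 0]]]'

```text
time_s: 2.3
position: [0.4318, 0.1386, 0.1286]
tool_rot: [[-0.5, 0.866, -0.004], [0.866, 0.5, -0.0], [0.002, -0.004, -1.0]]
ft_force: [-0.6, -0.6, -0.4]
grip_width: 0.0003
gripper_force: 0.0
```

```bash
python3 - <<'E'
from rig import env
import cv2
p=env.get_image("top")["pixels"][140:380,150:470,::-1]; q=env.get_image("scene")["pixels"][100:340,200:420,::-1]
cv2.imwrite("pics/a1.png",cv2.hconcat([cv2.resize(p,None,fx=1.45,fy=1.45),cv2.resize(q,None,fx=1.45,fy=1.45)]))
E
```

```text
(no output)
```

View pics/a1.png

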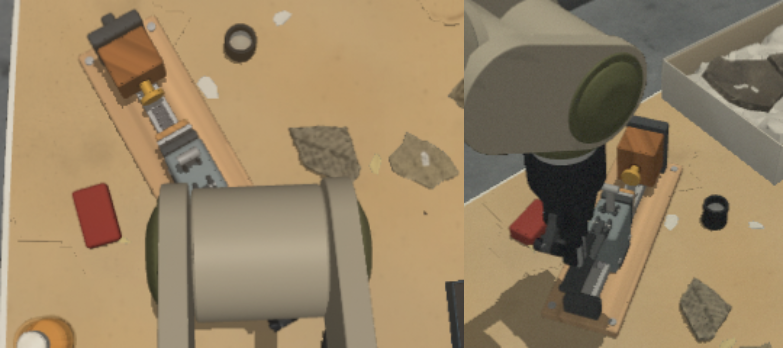

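The gripper is over the paddle, and in the top view the lever bar (180,158) and pin (150,95) are both unobstructed. First pump.

Converted, -0.002 m is -0.04, 0.001 m is 0.02.

>>> nudge_tcp --deltas '[[[-0.04, 0.02, 0.18, 0, 0], [0, 0, 0.18, 0, 0], [0, 0.05, 0.1, 0, 0], [0, 0.05, 0.1, 0, 0], [0, 0.05, 0.1, 0, 0], [0, 0, 0, 0, 0]]]'

```text
time_s: 3.0
position: [0.4416, 0.1415, 0.097]
tool_rot: [[-0.5, 0.866, 0.0], [0.866, 0.5, 0.0], [0.0, 0.0, -1.0]]
ft_force: [0.2, 0.4, 2.6]
grip_width: -0.0004
gripper_force: 1.2
```

>>> nudge_tcp --deltas '[[[0, 0.05, 0.1, 0, 0], [0, 0.05, 0.1, 0, 0], [0, 0.05, 0.1, 0, 0], [0, 0, 0.02, 0, 0], [0, 0, 0, 0, 0]]]'

```text
time_s: 3.5
position: [0.4484, 0.1451, 0.0816]
tool_rot: [[-0.5, 0.866, 0.002], [0.866, 0.5, 0.0], [-0.001, 0.002, -1.0]]
ft_force: [-0.3, -0.1, 4.5]
grip_width: 0.0001
gripper_force: 2.4
```

```bash
python3 - <<'E'
from rig import env
import cv2
p=env.get_image("top")["pixels"][140:380,150:470,::-1]; q=env.get_image("scene")["pixels"][100:340,200:420,::-1]
cv2.imwrite("pics/a2.png",cv2.hconcat([cv2.resize(p,None,fx=1.45,fy=1.45),cv2.resize(q,None,fx=1.45,fy=1.45)]))
E
```

```text
(no output)
```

View pics/a2.png

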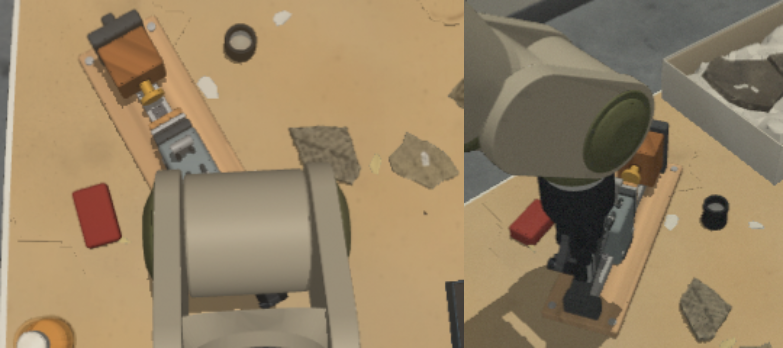

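The jaw has advanced: the lever bar is now at (180,143) in the crop. I'll let the trigger rise, pump again, and measure the lever bar by colour.

```bash
cat >> h.py <<'E'
U=np.array([.866,.5]);O=np.array([.6307,.2513])-.0675*U;X=np.array([.5,-.866])
def lev(img,verbose=True):
    h=cv2.cvtColor(np.ascontiguousarray(img),cv2.COLOR_RGB2HSV)
    m=((h[...,1]<30)&(h[...,2]>135)).astype(np.uint8)
    n,_,st,ce=cv2.connectedComponentsWithStats(m)
    for i in range(1,n):
        w=onz("top",ce[i],.122)[:2]-O
        if abs(w@X)<.02 and -.12<w@U<.05 and st[i,4]>5: print("blob s=%.4f x=%.4f area %d lever"%(w@U,w@X,st[i,4]), "carriage %.4f"%(w@U-.012))
def look():
    from rig import env
    load(); p=env.get_image("top")["pixels"]; lev(p); cv2.imwrite("pics/last.png",p[:,:,::-1])
E
python3 -c "
from h import *
load();lev(cv2.imread('pics/top0.png')[:,:,::-1])"
```

```text
blob s=0.0218 x=0.0050 area 6 lever carriage 0.0098
blob s=-0.0052 x=0.0043 area 39 lever carriage -0.0172
blob s=-0.0069 x=-0.0120 area 45 lever carriage -0.0189
blob s=-0.0270 x=-0.0023 area 61 lever carriage -0.0390
blob s=-0.0502 x=-0.0003 area 64 lever carriage -0.0622
```

>>> nudge_tcp --deltas '[[[0, 0.04, 0.08, 0, 0], [0, 0, 0, 0, 0], [0, -0.02, -0.2, 0, 0], [0, -0.02, -0.2, 0, 0], [0, -0.02, -0.2, 0, 0], [0, -0.02, -0.16, 0, 0], [0, 0, 0, 0, 0]]]'

```text
time_s: 4.4
position: [0.4463, 0.144, 0.1165]
tool_rot: [[-0.5, 0.866, 0.002], [0.866, 0.5, 0.0], [-0.001, 0.002, -1.0]]
ft_force: [1.0, -0.3, 0.4]
grip_width: -0.0001
gripper_force: 0.0
```

```bash
python3 -c "
from h import *
look()"
```

```text
blob s=0.0218 x=0.0050 area 6 lever carriage 0.0098
blob s=0.0013 x=0.0042 area 17 lever carriage -0.0107
blob s=0.0005 x=-0.0119 area 18 lever carriage -0.0115
blob s=-0.0131 x=-0.0028 area 61 lever carriage -0.0251
blob s=-0.0356 x=-0.0003 area 70 lever carriage -0.0476
blob s=-0.0520 x=-0.0004 area 13 lever carriage -0.0640
blob s=-0.0615 x=0.0102 area 45 lever carriage -0.0735
blob s=-0.0591 x=-0.0007 area 26 lever carriage -0.0711
```

Converted, 0.008 m is 0.16, 0.006 m is 0.12.

>>> nudge_tcp --deltas '[[[0, 0.04, 0.16, 0, 0], [0, 0.06, 0.12, 0, 0], [0, 0.06, 0.12, 0, 0], [0, 0.06, 0.12, 0, 0], [0, 0.06, 0.12, 0, 0], [0, 0.06, 0.12, 0, 0], [0, 0.02, 0.04, 0, 0], [0, 0, 0, 0, 0]]]'

```text
time_s: 5.35
position: [0.4627, 0.1532, 0.077]
tool_rot: [[-0.501, 0.866, 0.003], [0.866, 0.501, -0.0], [-0.002, 0.003, -1.0]]
ft_force: [-7.1, -0.8, 28.2]
grip_width: 0.0003
gripper_force: 14.5
```

>>> nudge_tcp --deltas '[[[0, -0.02, -0.2, 0, 0], [0, -0.02, -0.2, 0, 0], [0, -0.02, -0.2, 0, 0], [0, 0, -0.16, 0, 0], [0, 0, 0, 0, 0]]]'

```text
time_s: 5.85
position: [0.4594, 0.1516, 0.1142]
tool_rot: [[-0.5, 0.866, 0.002], [0.866, 0.5, 0.0], [-0.001, 0.002, -1.0]]
ft_force: [0.3, -0.6, 0.2]
grip_width: 0.0001
gripper_force: 0.0
```

```bash
python3 -c "
from h import *
look()"
```

```text
blob s=0.0218 x=0.0050 area 6 lever carriage 0.0098
blob s=-0.0009 x=-0.0023 area 61 lever carriage -0.0129
blob s=-0.0227 x=-0.0007 area 67 lever carriage -0.0347
blob s=-0.0435 x=0.0058 area 54 lever carriage -0.0555
```

>>> nudge_tcp --deltas '[[[0, 0.06, 0.12, 0, 0], [0, 0.06, 0.12, 0, 0], [0, 0.06, 0.12, 0, 0], [0, 0.04, 0.08, 0, 0], [0, 0, 0, 0, 0]]]'

```text
time_s: 6.5
position: [0.4693, 0.1573, 0.0908]
tool_rot: [[-0.5, 0.866, 0.001], [0.866, 0.5, 0.0], [-0.0, 0.001, -1.0]]
ft_force: [0.1, -0.3, 3.9]
grip_width: -0.0004
gripper_force: 2.1
```

>>> nudge_tcp --deltas '[[[0, 0.04, 0.08, 0, 0], [0, 0.04, 0.08, 0, 0], [0, 0.02, 0.04, 0, 0], [0, 0, 0, 0, 0]]]'

```text
time_s: 6.9
position: [0.4739, 0.1598, 0.0814]
tool_rot: [[-0.5, 0.866, 0.002], [0.866, 0.5, 0.0], [-0.001, 0.002, -1.0]]
ft_force: [-0.4, -0.2, 9.3]
grip_width: 0.0001
gripper_force: 4.4
```

```bash
python3 -c "
from h import *
look()"
```

```text
blob s=0.0075 x=-0.0024 area 64 lever carriage -0.0045
blob s=-0.0127 x=-0.0003 area 66 lever carriage -0.0247
blob s=-0.0312 x=0.0053 area 21 lever carriage -0.0432
```

>>> nudge_tcp --deltas '[[[0, -0.02, -0.2, 0, 0], [0, -0.02, -0.2, 0, 0], [0, -0.02, -0.2, 0, 0], [0, 0, -0.06, 0, 0], [0, 0, 0, 0, 0], [0, 0.06, 0.08, 0, 0], [0, 0.06, 0.12, 0, 0], [0, 0.06, 0.12, 0, 0], [0, 0, 0, 0, 0]]]'

```text
time_s: 7.95
position: [0.4787, 0.1628, 0.0978]
tool_rot: [[-0.5, 0.866, 0.0], [0.866, 0.5, 0.0], [0.0, 0.001, -1.0]]
ft_force: [-0.6, 1.7, 6.1]
grip_width: -0.0003
gripper_force: 3.2
```

>>> nudge_tcp --deltas '[[[0, 0.04, 0.08, 0, 0], [0, 0.02, 0.04, 0, 0], [0, 0, 0, 0, 0]]]'

```text
time_s: 8.25
position: [0.4816, 0.1644, 0.0925]
tool_rot: [[-0.5, 0.866, 0.002], [0.866, 0.5, 0.001], [-0.0, 0.002, -1.0]]
ft_force: [-0.3, 1.8, 10.4]
grip_width: -0.0
gripper_force: 4.8
```

>>> nudge_tcp --deltas '[[[0, 0.04, 0.08, 0, 0], [0, 0.02, 0.04, 0, 0], [0, 0, 0, 0, 0]]]'

```text
time_s: 8.55
position: [0.4844, 0.1658, 0.0865]
tool_rot: [[-0.5, 0.866, 0.002], [0.866, 0.5, 0.0], [-0.001, 0.002, -1.0]]
ft_force: [0.4, -0.8, 8.9]
grip_width: 0.0001
gripper_force: 4.5
```

```bash
python3 -c "
from h import *
look()"
```

```text
blob s=0.0169 x=-0.0030 area 62 lever carriage 0.0049
blob s=-0.0030 x=-0.0005 area 73 lever carriage -0.0150
```

Converted, 0.002 m is 0.04, 0.001 m is 0.02.

>>> nudge_tcp --deltas '[[[0, 0.02, 0.04, 0, 0], [0, 0, 0, 0, 0]]]'

```text
time_s: 8.9
position: [0.4853, 0.1663, 0.0846]
tool_rot: [[-0.5, 0.866, 0.003], [0.866, 0.5, 0.0], [-0.001, 0.002, -1.0]]
ft_force: [-0.2, -0.3, 10.4]
grip_width: -0.0003
gripper_force: 4.8
```

>>> nudge_tcp --deltas '[[[0, 0.02, 0.04, 0, 0], [0, 0, 0, 0, 0]]]'

```text
time_s: 9.1
position: [0.4861, 0.1667, 0.0826]
tool_rot: [[-0.5, 0.866, 0.002], [0.866, 0.5, 0.0], [-0.001, 0.002, -1.0]]
ft_force: [-0.5, -0.5, 11.0]
grip_width: 0.0001
gripper_force: 4.9
```

```bash
python3 -c "
from h import *
look()"
```

```text
blob s=0.0188 x=-0.0027 area 63 lever carriage 0.0068
blob s=-0.0009 x=-0.0007 area 68 lever carriage -0.0129
blob s=-0.0077 x=0.0109 area 7 lever carriage -0.0197
```

Converted, -0.01 m is -0.2, 0.004 m is 0.08.

>>> nudge_tcp --deltas '[[[0, -0.02, -0.2, 0, 0], [0, -0.02, -0.2, 0, 0], [0, -0.02, -0.2, 0, 0], [0, 0, -0.04, 0, 0], [0, 0, 0, 0, 0], [0, 0.04, 0.08, 0, 0], [0, 0.02, 0.06, 0, 0], [0, 0.02, 0.06, 0, 0], [0, 0, 0, 0, 0]]]'

```text
time_s: 10.15
position: [0.4858, 0.167, 0.1041]
tool_rot: [[-0.5, 0.866, -0.001], [0.866, 0.5, -0.0], [0.0, -0.001, -1.0]]
ft_force: [-1.7, -0.9, 6.4]
grip_width: -0.0002
gripper_force: 3.2
```

>>> nudge_tcp --deltas '[[[0, 0.02, 0.04, 0, 0], [0, 0, 0, 0, 0]]]'

```text
time_s: 10.35
position: [0.4866, 0.1674, 0.1023]
tool_rot: [[-0.5, 0.866, -0.0], [0.866, 0.5, -0.0], [-0.0, -0.001, -1.0]]
ft_force: [-2.1, -1.5, 7.9]
grip_width: -0.0001
gripper_force: 4.1
```

>>> nudge_tcp --deltas '[[[0, 0.02, 0.04, 0, 0], [0, 0, 0, 0, 0]]]'

```text
time_s: 10.55
position: [0.4876, 0.168, 0.1004]
tool_rot: [[-0.5, 0.866, -0.0], [0.866, 0.5, -0.0], [-0.0, -0.0, -1.0]]
ft_force: [-3.2, -0.9, 8.0]
grip_width: 0.0003
gripper_force: 4.4
```

```bash
python3 -c "
from h import *
look()"
```

```text
blob s=0.0205 x=-0.0026 area 63 lever carriage 0.0085
blob s=0.0011 x=-0.0001 area 64 lever carriage -0.0109
```

>>> nudge_tcp --deltas '[[[0, 0.01, 0.04, 0, 0], [0, 0, 0, 0, 0]]]'

```text
time_s: 10.9
position: [0.4884, 0.1684, 0.0986]
tool_rot: [[-0.5, 0.866, 0.001], [0.866, 0.5, 0.0], [-0.0, 0.001, -1.0]]
ft_force: [-1.7, 0.9, 8.3]
grip_width: -0.0002
gripper_force: 4.6
```

>>> nudge_tcp --deltas '[[[0, 0.01, 0.04, 0, 0], [0, 0, 0, 0, 0]]]'

```text
time_s: 11.1
position: [0.4891, 0.1688, 0.097]
tool_rot: [[-0.5, 0.866, 0.002], [0.866, 0.5, 0.001], [-0.001, 0.002, -1.0]]
ft_force: [-2.0, 0.7, 11.7]
grip_width: -0.0005
gripper_force: 5.8
```

```bash
python3 -c "
from h import *
look()"
```

```text
blob s=0.0214 x=-0.0025 area 64 lever carriage 0.0094
blob s=0.0027 x=-0.0005 area 68 lever carriage -0.0093
```

>>> nudge_tcp --deltas '[[[0, 0, 0.02, 0, 0], [0, 0, 0, 0, 0]]]'

```text
time_s: 11.45
position: [0.4893, 0.1689, 0.0963]
tool_rot: [[-0.5, 0.866, 0.003], [0.866, 0.5, 0.001], [-0.001, 0.003, -1.0]]
ft_force: [-2.3, 1.3, 12.9]
grip_width: 0.0
gripper_force: 6.5
```

>>> nudge_tcp --deltas '[[[0, 0, 0.02, 0, 0], [0, 0, 0, 0, 0]]]'

```text
time_s: 11.65
position: [0.4897, 0.169, 0.0955]
tool_rot: [[-0.5, 0.866, 0.004], [0.866, 0.5, 0.001], [-0.001, 0.004, -1.0]]
ft_force: [-1.0, 1.8, 13.8]
grip_width: 0.0001
gripper_force: 6.7
```

```bash
python3 -c "
from h import *
look()
p=cv2.imread('pics/last.png')[140:290,190:340];cv2.imwrite('pics/a3.png',cv2.resize(p,(600,600),interpolation=2))"
```

```text
blob s=0.0215 x=-0.0022 area 62 lever carriage 0.0095
blob s=0.0033 x=-0.0005 area 70 lever carriage -0.0087
```

View pics/a3.png

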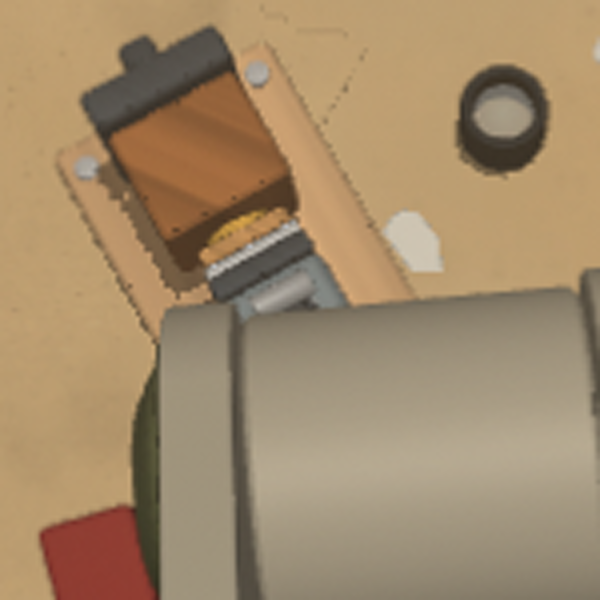

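The pin head at (250,225) is flush against the wood, and the force climbs steadily at pad stiffness, so the pin is home. I'll press slightly harder and hold.

Converted, 0.0015 m is 0.03.

>>> nudge_tcp --deltas '[[[0, 0, 0.03, 0, 0], [0, 0, 0, 0, 0], [0, 0, 0, 0, 0], [0, 0, 0, 0, 0]]]'

```text
time_s: 12.2
position: [0.49, 0.1692, 0.0945]
tool_rot: [[-0.5, 0.866, 0.005], [0.866, 0.5, 0.001], [-0.001, 0.005, -1.0]]
ft_force: [-0.5, 2.9, 16.5]
grip_width: -0.0003
gripper_force: 8.2
```

>>> nudge_tcp --deltas '[[[0, 0, 0.008, 0, 0], [0, 0, 0, 0, 0], [0, 0, 0, 0, 0], [0, 0, 0, 0, 0], [0, 0, 0, 0, 0], [0, 0, 0, 0, 0], [0, 0, 0, 0, 0], [0, 0, 0, 0, 0], [0, 0, 0, 0, 0], [0, 0, 0, 0, 0]]]'

```text
time_s: 13.2
position: [0.4901, 0.1692, 0.0942]
tool_rot: [[-0.5, 0.866, 0.005], [0.866, 0.5, 0.002], [-0.001, 0.006, -1.0]]
ft_force: [-1.1, 2.8, 17.6]
grip_width: -0.0001
gripper_force: 8.7
```

```bash
python3 -c "
from h import *
look()"
```

```text
blob s=0.0216 x=-0.0025 area 57 lever carriage 0.0096
blob s=0.0037 x=-0.0004 area 74 lever carriage -0.0083
```

About 23 N was held for over a second. Next I'll lift off, clear the lever and come down ahead of it.

>>> nudge_tcp --deltas '[[[0, -0.02, -0.16, 0, 0], [0, 0, -0.24, 0, 0], [0, 0, -0.4, 0, 0], [0, 0, -0.4, 0, 0], [0, 0, -0.4, 0, 0], [0, 0, 0, 0, 0]]]'

```text
time_s: 13.95
position: [0.4885, 0.1682, 0.1741]
tool_rot: [[-0.5, 0.866, 0.004], [0.866, 0.5, 0.0], [-0.002, 0.004, -1.0]]
ft_force: [-0.5, -0.3, -0.0]
grip_width: -0.0
gripper_force: 0.0
```

>>> nudge_tcp --deltas '[[[0, 0.5, 0, 0, 0], [0, 0.5, 0, 0, 0], [0, 0.5, 0, 0, 0], [0, 0.5, 0, 0, 0], [0, 0.4, 0, 0, 0], [0, 0.28, 0, 0, 0], [0, 0, 0, 0, 0]]]'

```text
time_s: 14.65
position: [0.6041, 0.2355, 0.1701]
tool_rot: [[-0.501, 0.866, -0.002], [0.866, 0.501, -0.0], [0.001, -0.002, -1.0]]
ft_force: [-0.3, 0.7, -0.8]
grip_width: -0.0004
gripper_force: 0.0
```

```bash
python3 -c "
from rig import env
import cv2
q=env.get_image('scene')['pixels'][100:340,180:420,::-1]
w=env.get_image('wrist')['pixels'][:,:,::-1]
cv2.imwrite('pics/a4.png',cv2.hconcat([cv2.resize(q,(400,400)),cv2.resize(w,(400,400))]))
"
```

```text
(no output)
```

View pics/a4.png

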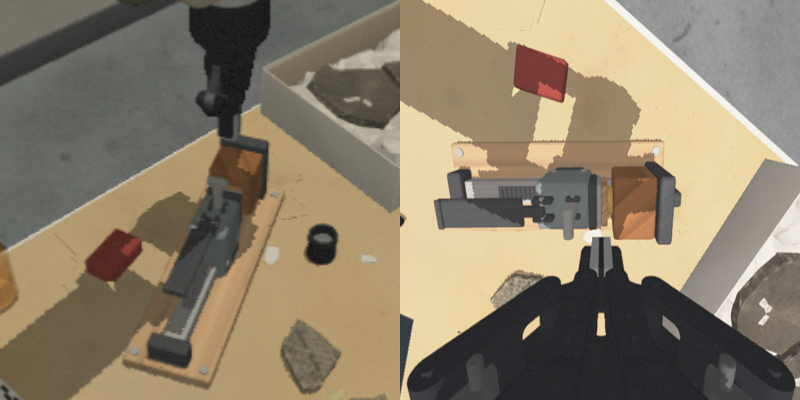

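Scene and wrist views show the fingers directly ahead of the lever bar (wrist crop (568,222), fingers at (600,245)). The space below is clear, so I'll descend and push back.

>>> nudge_tcp --deltas '[[[0, 0, 0.36, 0, 0], [0, 0, 0.36, 0, 0], [0, 0, 0.32, 0, 0], [0, 0, 0, 0, 0]]]'

```text
time_s: 15.15
position: [0.6019, 0.2344, 0.118]
tool_rot: [[-0.5, 0.866, -0.005], [0.866, 0.5, -0.001], [0.002, -0.005, -1.0]]
ft_force: [-1.3, -1.0, -0.5]
grip_width: -0.0001
gripper_force: 0.0
```

>>> nudge_tcp --deltas '[[[0, -0.12, 0, 0, 0], [0, -0.12, 0, 0, 0], [0, -0.1, 0, 0, 0], [0, -0.1, 0, 0, 0], [0, 0, 0, 0, 0]]]'

```text
time_s: 15.65
position: [0.5843, 0.2238, 0.1212]
tool_rot: [[-0.5, 0.866, 0.001], [0.866, 0.5, 0.0], [-0.0, 0.001, -1.0]]
ft_force: [-0.3, -0.0, 0.3]
grip_width: 0.0
gripper_force: 0.6
```

>>> nudge_tcp --deltas '[[[0, -0.1, 0, 0, 0], [0, -0.1, 0, 0, 0], [0, -0.08, 0, 0, 0], [0, 0, 0, 0, 0]]]'

```text
time_s: 16.05
position: [0.572, 0.2169, 0.1204]
tool_rot: [[-0.5, 0.866, -0.0], [0.866, 0.5, 0.0], [0.0, -0.0, -1.0]]
ft_force: [3.7, 1.8, -0.0]
grip_width: -0.0002
gripper_force: 1.5
```

>>> nudge_tcp --deltas '[[[0, -0.06, 0.06, 0, 0], [0, -0.06, 0.04, 0, 0], [0, -0.06, 0, 0, 0], [0, 0, 0, 0, 0]]]'

```text
time_s: 16.45
position: [0.5653, 0.2125, 0.1164]
tool_rot: [[-0.5, 0.866, 0.003], [0.866, 0.5, 0.0], [-0.001, 0.003, -1.0]]
ft_force: [2.7, 1.3, 6.1]
grip_width: 0.0002
gripper_force: 2.7
```

>>> nudge_tcp --deltas '[[[0, -0.06, 0, 0, 0], [0, -0.06, 0, 0, 0], [0, -0.06, 0, 0, 0], [0, -0.06, 0, 0, 0], [0, 0, 0, 0, 0]]]'

```text
time_s: 16.95
position: [0.5549, 0.2064, 0.1163]
tool_rot: [[-0.5, 0.866, 0.003], [0.866, 0.5, 0.0], [-0.001, 0.003, -1.0]]
ft_force: [2.8, 1.3, 4.7]
grip_width: -0.0002
gripper_force: 2.7
```

>>> nudge_tcp --deltas '[[[0, -0.08, 0, 0, 0], [0, -0.08, 0, 0, 0], [0, -0.08, 0, 0, 0], [0, -0.08, 0, 0, 0], [0, 0, 0, 0, 0]]]'

```text
time_s: 17.45
position: [0.5408, 0.1983, 0.1161]
tool_rot: [[-0.5, 0.866, 0.002], [0.866, 0.5, 0.0], [-0.001, 0.002, -1.0]]
ft_force: [3.8, 0.7, 4.4]
grip_width: 0.0
gripper_force: 2.4
```

```bash
python3 -c "
from h import *
from rig import env
look()
p=cv2.imread('pics/last.png')[140:340,190:340]
q=env.get_image('scene')['pixels'][150:310,240:360,::-1]
w=env.get_image('wrist')['pixels'][150:350,100:400,::-1]
cv2.imwrite('pics/a5.png',cv2.hconcat([cv2.resize(q,(400,533),interpolation=2),cv2.resize(p,(400,533),interpolation=2)]))
"
```

```text
(no output)
```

View pics/a5.png

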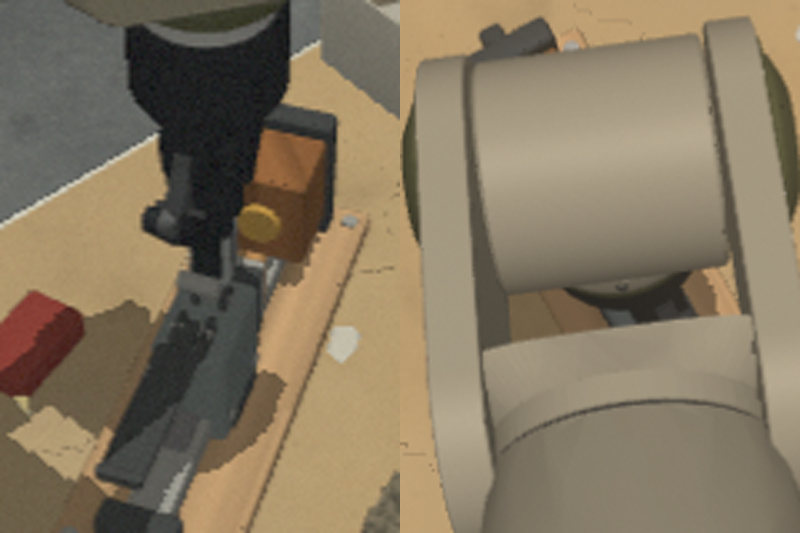

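The carriage is sliding back with the lever tilted, and the pin head (260,222 in the crop) stays against the wood. I'll carry on to the rear stop.

Converted, -0.004 m is -0.08.

>>> nudge_tcp --deltas '[[[0, -0.08, 0, 0, 0], [0, -0.08, 0, 0, 0], [0, -0.08, 0, 0, 0], [0, -0.08, 0, 0, 0], [0, -0.08, 0, 0, 0], [0, 0, 0, 0, 0]]]'

```text
time_s: 18.3
position: [0.5232, 0.1883, 0.1157]
tool_rot: [[-0.5, 0.866, 0.001], [0.866, 0.5, -0.0], [-0.001, 0.001, -1.0]]
ft_force: [2.0, -0.4, 3.7]
grip_width: 0.0005
gripper_force: 2.1
```

>>> nudge_tcp --deltas '[[[0, -0.06, 0, 0, 0], [0, -0.06, 0, 0, 0], [0, 0, 0, 0, 0]]]'

```text
time_s: 18.6
position: [0.5187, 0.1857, 0.1157]
tool_rot: [[-0.5, 0.866, 0.002], [0.866, 0.5, 0.001], [-0.001, 0.002, -1.0]]
ft_force: [5.6, 2.1, 3.9]
grip_width: 0.0002
gripper_force: 3.4
```

>>> nudge_tcp --deltas '[[[0, -0.04, 0, 0, 0], [0, -0.04, 0, 0, 0], [0, 0, 0, 0, 0]]]'

```text
time_s: 18.9
position: [0.5178, 0.185, 0.116]
tool_rot: [[-0.5, 0.866, 0.009], [0.866, 0.5, 0.004], [-0.001, 0.01, -1.0]]
ft_force: [17.4, 11.2, -2.6]
grip_width: 0.0001
gripper_force: 8.1
```

The rear stop is reached: the force jumped to 20 N with no further travel. I'll back off forward and rise.

Converted, 0.01 m is 0.2, 0.008 m is 0.16.

>>> nudge_tcp --deltas '[[[0, 0.08, 0, 0, 0], [0, 0.1, 0, 0, 0], [0, 0.12, 0, 0, 0], [0, 0.16, 0, 0, 0], [0, 0.2, 0, 0, 0], [0, 0.2, 0, 0, 0], [0, 0, 0, 0, 0]]]'

```text
time_s: 19.6
position: [0.5524, 0.2055, 0.115]
tool_rot: [[-0.501, 0.866, -0.0], [0.866, 0.501, -0.0], [0.0, -0.0, -1.0]]
ft_force: [-0.4, -1.1, 0.0]
grip_width: -0.0002
gripper_force: 0.0
```

>>> nudge_tcp --deltas '[[[0, 0, -0.5, 0, 0], [0, 0, -0.6, 0, 0], [0.6, 0, -0.6, 0, 0], [0.8, 0, -0.6, 0, 0], [0.8, 0, 0, 0, 0], [0.8, 0, 0, 0, 0], [0.8, 0, 0, 0, 0], [0.6, 0, 0, 0, 0], [0, 0, 0, 0, 0], [0, 0, 0, 0, 0]]]'

```text
time_s: 20.6
position: [0.4413, 0.3955, 0.2302]
tool_rot: [[-0.501, 0.865, -0.0], [0.865, 0.501, -0.001], [-0.0, -0.001, -1.0]]
ft_force: [0.6, 0.3, 0.4]
grip_width: 0.0
gripper_force: 0.0
```

```bash
python3 -c "
from h import *
look()
p=cv2.imread('pics/last.png')[140:350,190:360];cv2.imwrite('pics/a6.png',cv2.resize(p,(450,556),interpolation=2))"
```

```text
blob s=0.0007 x=-0.0042 area 270 lever carriage -0.0113
blob s=-0.0378 x=-0.0020 area 62 lever carriage -0.0498
blob s=-0.0616 x=-0.0004 area 68 lever carriage -0.0736
blob s=-0.0857 x=0.0054 area 111 lever carriage -0.0977
blob s=-0.0923 x=-0.0148 area 13 lever carriage -0.1043
```

View pics/a6.png

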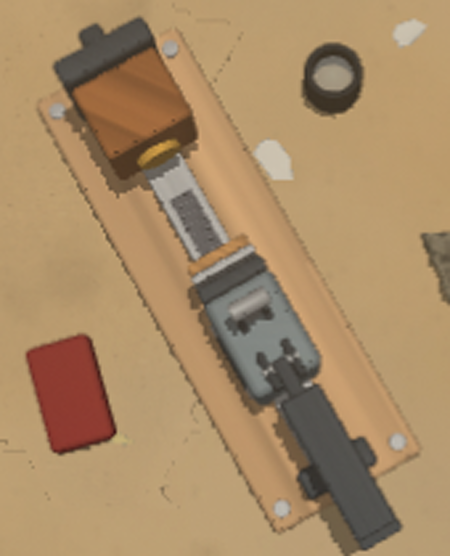

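The pin is flush at (158,153), the carriage reads −73.6 mm (the rear stop), and the lever is upright at (250,304). The paddle is up and the things around the clamp haven't moved. Handing in.

```bash
python3 -c "
from rig import env
print(env.close_job())"
```

```text
the job is handed in; nothing more can be done
None
```

The job is handed in, with no verdict returned: the pin is home (held at roughly 23 N, estimated from the wrist force, for over 1 s), the jaw is back at its rear stop, lever and trigger have sprung back, and the loupe, wax block and sherd look undisturbed.

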